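Move the cradle tailstock one hole out and hold its pin home

ROBOT

A 6-joint arm with a two-finger parallel gripper is mounted at the origin on the work surface. World frame = base frame: x ahead of the robot, y to its left, z up, the work surface at z = 0. Lengths are in m, angles in rad, forces in N, time in s.
With the tool pointing down it reaches from about 0.35 to 0.85 m from the base axis. Payload 8.1 kg.
Tool frame: the origin (TCP) lies on the centre line of the jaws, within the pads' length; the fingertips stand 8 mm ahead of it and the grasp point (between the pads) lies 11 mm behind it (arm.tip_reach is the distance from the TCP to the fingertips, in m); z points along the fingers, y is the line along which they close (so a half turn about z gives the same grasp; the last joint's range is limited). The gripper opens to 85 mm and grips with 20 to 120 N. Pads are 22 mm wide; open, the fingers measure 114 mm over their backs; the gripper's body (76 mm by 85 mm) begins 54 mm behind the grasp point. The pads swing forward as they close: fully open they stand 13 mm farther back than shut.
Start: joints at [-0.085, 0.13, 1.488, -0, 1.523, -0.085], TCP at [0.6, 0, 0.239] pointing down, gripper open.
Joint ranges: [-2.96, 2.96], [-0.89, 2.26], [0.02, 2.5], [-1.34, 4.48], [0, 2.73], [-2.66, 2.66]. Speed limits (rad/s): [2.39, 2.39, 2.79, 3.14, 3.14, 3.14].

INTERFACE

Orientations are given as a rotation vector (axis times angle).
In Python, from cell import arm, telemetry, cams, ticket, boxes_of gives the robot as it stands. Calls block until the motion is done:
- arm.reach(position, orientation): joint-space move of the TCP to a pose.
- arm.move_l(position, orientation=None, feed=0.15): straight line of the TCP; orientation=None keeps the orientation; feed is the mean speed in m/s.
- arm.move_joints(angles): joint-space move.
- arm.grip(opening, grip_force=None): finger opening in m; grip_force is the grip in N (None keeps the last); returns when the fingers have stopped.
- arm.sleep(seconds).
- arm.inverse_kinematics(position, orientation): joint angles nearest the present ones, or None.
- telemetry.sense(): the state.
- cams.capture(name): name is "scene" or "side" or "wrist"; returns a dict with "img" (420x560x3 uint8, blue, green, red), "mtx" (3x3 intrinsics, pixels), "T" (4x4, takes a point from camera to world coordinates); the wrist camera has in their place "T_tool_cam" (4x4, takes a point from camera to tool coordinates, whose origin is the TCP and whose axes are the flange's). Camera axes: x right, y up, looking along -z (the intrinsics and any distortion apply to the point x, -y, -z); pixel columns grow to the right and rows downward; lengths in m; the calibration is good to about 2 mm. A picture is of the moment at which its call begins: read the wrist's pose just before it. There is no depth.
A pose or a line that the arm cannot do raises arm.PlanningError and nothing moves.
- ticket.sign_off(): hands the job in; it is judged then, once.
Trained networks look in a picture, given as the dict that the camera call returned (one of the last four; its "shot" number tells which), for a name from the list of things; names that differ only in an ending like _2 or _b are one class to them, and where a whole thing is asked for, a point or a joint stands for the part that bears it (a point fixed in the world has none). Each returns a list of dicts, best first, with "conf" (0 to 1); they miss things now and then, are a little off and sometimes report something else, mostly with a low value. They report only what shows in the picture. A call takes as long as a camera call.
- boxes_of(name, picture): "location" ([x, y, z] in m, in world coordinates, good to about 4 mm: the middle of the surface that is visible of it).
The state is a dict: "time_s": time; "q": joint angles; "joint_velocities": joint speeds; "tau": joint torques, N m; "position": TCP position; "orientation": TCP orientation; "contact_force": force on the tool from outside, world axes, zero at the start; "moment": the same for the moment, N m; "grip_width": finger opening in m; "gripper_force": force on a finger pad.
Only numpy, scipy, OpenCV 4.12 (cv2) and the standard library are available. Lean on these libraries where they do the work, as an engineer would, in place of code of your own. Each camera call takes 0.05 s, during which the arm holds its last target. There are 200 camera calls.

TASK

On the wooden spindle cradle, slide the yellow keeper grip away from the red knob to its end stop and leave it there, then pull the red plunger knob up, slide the tailstock one hole farther from the headstock, and push the pin fully home in that next hole. Finish while still holding the red knob in the gripper with the pin home: do not let go. Leave the jar, tools and wood lying around undisturbed.

Things in the scene. Friction and masses are not known exactly. Their poses are not given: they have to be found in the camera images.
- bed: fixed wooden bed of the cradle, 150 x 500 mm. Origin under its centre, on the table; y runs along the slide, from the headstock to the free end (+y); z up. Along its middle lies a ladder-like steel strip, top 45 mm above the table, with holes 13 mm long (along y) every 40 mm for the plunger's round-ended 9 mm pin; black dots on the board's margins mark the holes.
- tailstock (a joint): travel (m) of the tailstock, a wooden carriage 112 x 235 mm (brass pointers on its sides point at the pin's dot), top 65 mm above the table, along bed +y. Starts at 0, pinned; next hole away from the headstock: +0.040 (others -0.040, +0.080; range -0.042 to 0.082). About 3 N of rubbing; 2 mm pin play each way in a hole. Post, plunger and keeper ride on it.
- headstock (a point): top centre of the headstock, the dark wooden post fixed on the bed (70 wide x 22 thick along the slide, top 150 mm above the table), 222 mm from the bed's origin towards -y
- tail_post (a point): top centre of the tailstock's dark wooden post (70 wide x 22 thick along the slide, top 150 mm above the table), 92 mm from the knob's axis on the headstock side
- plunger (a joint): lift (m) of the plunger: 0 = pin fully home in a hole; the pin reaches 12 mm into the strip, so it clears the strip from 0.012 up; stop at 0.018. A spring pulls it down with 4 to 6 N. It cannot be lifted while the keeper's fork is over the collar under the knob.
- knob: upright red plastic knob on top of the plunger, cylinder 26 mm diameter, 28 mm tall. Origin: centre of its underside, 91 mm above the table with the pin home; axes as the bed's. At tailstock 0 it stands over the bed's origin. Below it are 8 mm free over the brass fork and 15 mm over the plunger's steel collar (32 mm diameter).
- knob_top (a point): centre of the red knob's flat top, 119 mm above the table with the pin home
- keeper (a joint): travel (m) of the keeper, away from the red knob along the bed's +y: near 0 = its brass fork lies over the plunger collar (locked); 0.036 = end stop, plunger free. About 2 N of rubbing; it stays where it is left.
- keeper_top (a point): centre of the top of the yellow keeper grip, an upright block 24 mm (bed x) x 20 mm (bed y) x 38 mm tall, top 120 mm above the table; the brass foot below it, the steel guides beside it and the end stop beyond it reach no higher than 85 mm above the table. It stands 70 mm from the knob's axis when locked, 106 mm at the end stop.
- jar: bystander: closed glass jar with white lid, 56 diameter, 60 tall; origin under its centre
- blank: bystander: wooden spindle blank lying on the table, 180 long, 32 square ends, along its own y; origin under its centre
- chisel: bystander: wood-handled chisel lying on the table, about 205 long along its own x, 22 thick; origin under the handle
- gouge: bystander: dark-handled gouge lying on the table, about 205 long along its own x, 22 thick; origin under the handle
- sanding_block: bystander: cork sanding block 70 x 45 x 30; origin under its centre
- mallet: bystander: wooden carver's mallet standing on its head, 68 diameter, 190 tall; origin under its centre
- offcut: bystander: flat wooden offcut 90 x 50 x 25; origin under its centre

How it is judged:
On the way, in this order (a step that is already met when the one before it is completed fails the run):
1. the keeper is slid to its end stop with the pin still home (value of joint keeper above 0.032 m and value of joint plunger below 0.004 m), for 0.1 s.
2. the plunger is pulled up clear of its hole (value of joint plunger above 0.011 m), for 0.1 s.
At the end, for the whole second after the job is handed in: Tailstock at the next hole away from the headstock (within 4 mm of 40 mm travel), pin home (plunger within 2.5 mm of its bottom), keeper still at its end stop (within 5 mm), and the fingers still holding the knob (more than 3 N of contact) through the last second (value of joint tailstock between 0.036 and 0.044 m and value of joint plunger below 0.0025 m and value of joint keeper above 0.031 m and contact force between the fingers and knob above 3 N); the arm keeps its last pose, push and grip.
It fails at once if a bystander is shoved more than 30 mm (distance of any of jar, blank, chisel, gouge, sanding_block, mallet, offcut from where it was at the start of the episode above 0.03 m).
It also fails if it takes over 48 s, if anything falls off the work surface, if the arm or the gripper's body presses on something with over 40 N, if the wrist force passes 120 N, or if a joint passes its speed limit or range.

## Working session

There is one attempt and no reset: what is moved stays moved. The work goes in short steps, each a Python script; the robot and the scene stay as the last script left them, time stands still between calls to the robot, and variables do not carry over. Pictures are saved under pics/ and viewed, at most 10 in all, crops included, and the job is handed in when it is done.

```bash
mkdir -p pics; ls
python3 - <<'E'
from cell import arm, telemetry, cams, ticket, boxes_of
import cv2
s=telemetry.sense(); print(s['time_s'],s['orientation'],s['position'])
ps={}
for n in ("scene","side"):
    p=cams.capture(n); cv2.imwrite(f"pics/{n}0.png",p["img"])
    for t in ("knob_top","keeper_top","tail_post","headstock","jar","mallet"):
        r=boxes_of(t,p)
        print(n,t,[(d['conf'],d['location']) for d in r[:2]])
print(telemetry.sense()['time_s'])
E
```

```text
pics
0.0 [-2.22040323e+00 -2.22048963e+00  1.85605827e-03] [5.99470037e-01 7.58216339e-05 2.38245663e-01]
scene knob_top [(0.29, [0.7829, -0.2352, 0.0585])]
scene keeper_top [(0.91, [0.5739, -0.0176, 0.0829])]
scene tail_post [(0.95, [0.5983, -0.0654, 0.0615]), (0.46, [0.7822, -0.2331, 0.0614])]
scene headstock [(0.56, [0.6204, -0.0913, 0.0416])]
scene jar [(0.83, [0.7821, -0.2373, 0.0576]), (0.31, [0.5719, -0.0159, 0.0814])]
scene mallet [(0.6, [0.4247, 0.3038, 0.0791])]
side knob_top [(0.58, [0.576, -0.0728, 0.1111])]
side keeper_top [(0.48, [0.5633, -0.0129, 0.0844])]
side tail_post [(0.94, [0.5677, -0.0733, 0.0643])]
side headstock [(0.88, [0.5697, -0.1143, 0.0472])]
side jar [(0.51, [0.7652, -0.2498, 0.0609])]
side mallet [(0.59, [0.3972, 0.2961, 0.0829])]
0.7
```

View pics/scene0.png

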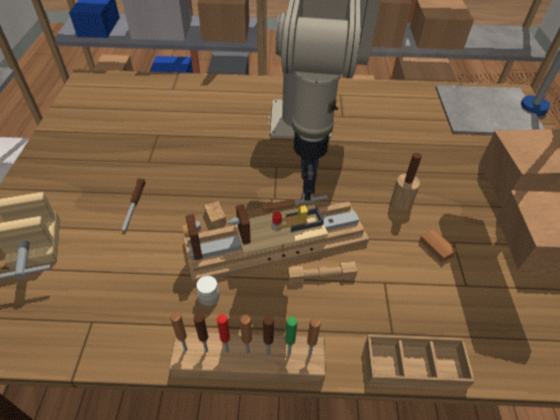

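View pics/side0.png

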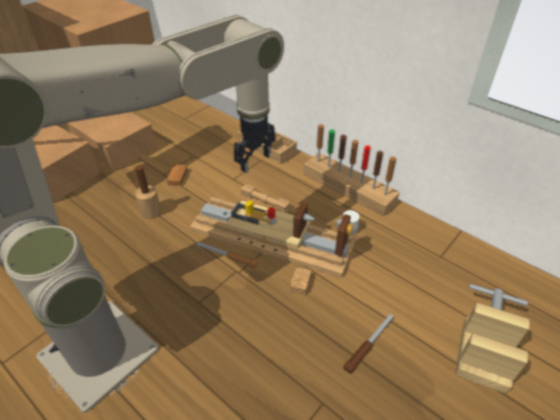

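The scene image shows the red knob at about (277,217), yellow keeper (304,211), tail post top (242,209) and headstock top (192,222). Bed +y runs to the right in that image. The side image shows the keeper at (249,207) and the knob at (271,213).

```bash
cat > h.py <<'E'
from cell import arm, telemetry, cams, ticket, boxes_of
import cv2, numpy as np
from scipy.spatial.transform import Rotation as R
def blob(img,c,box=None):
    hsv=cv2.cvtColor(img,cv2.COLOR_BGR2HSV); h,s,v=cv2.split(hsv)
    m=((h<7)|(h>173))&(s>170)&(v>90) if c=='r' else (h>22)&(h<34)&(s>170)&(v>110)
    m=m.astype(np.uint8)
    if box:
        k=np.zeros_like(m); x0,y0,x1,y1=box; k[y0:y1,x0:x1]=1; m=m*k
    n,l,st,ce=cv2.connectedComponentsWithStats(m)
    return [(st[i,4],ce[i].round(1).tolist(),st[i,:4].tolist()) for i in np.argsort(-st[1:,4])[:3]+1] if n>1 else []
def proj(p,uv,z,T=None):
    K=p["mtx"]; T=p["T"] if T is None else T
    d=np.linalg.inv(K)@[uv[0],uv[1],1]; d=T[:3,:3]@[d[0],-d[1],-d[2]]; o=T[:3,3]
    return o+d*(z-o[2])/d[2]
def Twrist(p,s):
    T=np.eye(4); T[:3,:3]=R.from_rotvec(s["orientation"]).as_matrix(); T[:3,3]=s["position"]
    return T@p["T_tool_cam"]
E
python3 - <<'E'
from h import *
for n,box in (("scene",(260,200,320,240)),("side",(235,195,290,230))):
    p=cams.capture(n); print(p.keys())
    for c,z in (('r',.106),('y',.104)):
        b=blob(p["img"],c,box); print(n,c,b)
        if b: print(proj(p,b[0][1],z).round(4))
    if n=="scene": print(proj(p,(242,209),.15),proj(p,(193,220),.15))
s=telemetry.sense(); T=cams.capture("wrist"); print(T["T_tool_cam"].round(3))
E
```

```text
dict_keys(['img', 'mtx', 'T', 'shot'])
scene r [(np.int32(88), [276.5, 217.2], [273, 211, 8, 13])]
[ 0.582  -0.0691  0.106 ]
scene y [(np.int32(4), [301.2, 213.8], [301, 213, 2, 3])]
[ 0.5648 -0.0032  0.104 ]
[ 0.59722925 -0.15790003  0.15      ] [ 0.64059176 -0.2769865   0.15      ]
dict_keys(['img', 'mtx', 'T', 'shot'])
side r [(np.int32(60), [271.0, 212.3], [268, 208, 7, 10])]
[ 0.5832 -0.0697  0.106 ]
side y [(np.int32(85), [249.0, 207.1], [245, 201, 9, 13])]
[ 0.5585 -0.0024  0.104 ]
[[-0.002  0.955  0.296  0.075]
 [ 1.     0.001  0.002  0.001]
 [ 0.002  0.296 -0.955 -0.134]
 [ 0.     0.     0.     1.   ]]
```

```bash
cat >> h.py <<'E'
R0=R.from_matrix([[0,1,0],[1,0,0],[0,0,-1]])
def ori(yaw): return (R.from_euler('z',yaw)*R0).as_rotvec()
E
python3 - <<'E'
from h import *
arm.reach([0.572,-0.04,0.24],ori(0.29))
s=telemetry.sense(); p=cams.capture("wrist"); cv2.imwrite("pics/w1.png",p["img"])
T=Twrist(p,s); print(s["position"],s["time_s"],s["q"][5])
for c,z in (('r',.119),('y',.12)):
    for b in blob(p["img"],c): print(c,b,proj(p,b[1],z,T).round(4))
for t in ("knob_top","keeper_top","tail_post","headstock"):
    print(t,[(d['conf'],d['location']) for d in boxes_of(t,p)[:2]])
E
```

```text
[ 0.57201312 -0.04023711  0.24019801] 1.2917 -0.4468984501396297
r (np.int32(1097), [283.9, 232.5], [268, 212, 33, 41]) [ 0.5829 -0.0654  0.119 ]
y (np.int32(1690), [280.7, 147.2], [261, 122, 41, 61]) [ 0.5627 -0.005   0.12  ]
knob_top [(0.82, [0.5808, -0.0677, 0.1218])]
keeper_top [(0.72, [0.5685, -0.0264, 0.08])]
tail_post [(0.9, [0.5798, -0.0577, 0.0608])]
headstock [(0.74, [0.5792, -0.0365, 0.0673])]
```

View pics/w1.png

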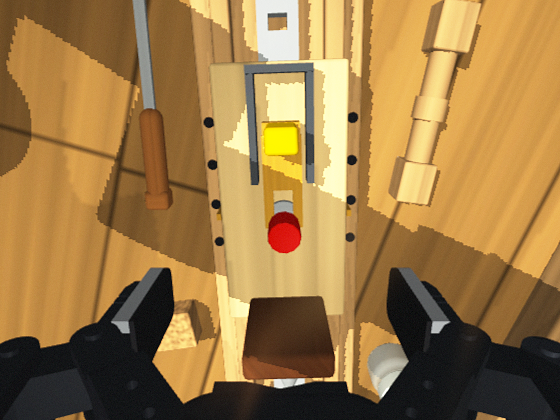

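The wrist image shows the knob top at about (284.5,236), keeper top at (281,139), and margin dots in left column (208,122)…(219,241) and right column (353,117)…(350,237).

Run:
```python
from h import *
s=telemetry.sense(); p=cams.capture("wrist"); T=Twrist(p,s)
k=proj(p,(284.5,236),.119,T); y=proj(p,(281,139),.12,T); print(k,y,np.linalg.norm((y-k)[:2]))
d=(y-k); print("yaw kk",np.arctan2(-d[0],d[1]))
L=[proj(p,q,.04,T) for q in ((208,122),(212,165),(216,204),(219,241))]
Rr=[proj(p,q,.04,T) for q in ((353,117),(352,160),(351,200),(350,237))]
for a,b in zip(L,Rr): d=b-a; print("yaw",np.arctan2(d[1],d[0]),np.linalg.norm(d),((a+b)/2).round(4))
m=[(a+b)/2 for a,b in zip(L,Rr)]; d=m[0]-m[3]; print(np.arctan2(-d[0],d[1]),np.linalg.norm(d))
```

```text
[ 0.58441493 -0.06698096  0.119     ] [0.56136653 0.00130187 0.12      ] 0.07206783638899746
yaw kk 0.3255345328007848
yaw 0.3222666402122923 0.12883561365248344 [0.5589 0.0078 0.04  ]
yaw 0.32488264371214437 0.12875228789925472 [ 0.5713 -0.0289  0.04  ]
yaw 0.3199118836839382 0.12825199096892095 [ 0.5835 -0.0649  0.04  ]
yaw 0.32206962275538725 0.1284535300315125 [ 0.5953 -0.1009  0.04  ]
0.3232159378525399 0.11464070255924848
```

```bash
cat >> h.py <<'E'
YAW=0.322; BY=np.array([-np.sin(YAW),np.cos(YAW),0]); BX=np.array([np.cos(YAW),np.sin(YAW),0])
KN=np.array([0.583,-0.067,0]); KE=KN+0.07*BY
Z=np.array([0,0,1.])
def st(tag=""):
    s=telemetry.sense(); f=s["contact_force"]; d=s["position"]-KN
    print(tag,"t%.2f"%s["time_s"],"by %.4f bx %.4f z %.4f"%(d@BY,d@BX,s["position"][2]),"F by %.1f bx %.1f z %.1f"%(f@BY,f@BX,f[2]),"w %.4f gf %.1f"%(s["grip_width"],s["gripper_force"]),flush=True)
    return f
E
python3 - <<'E'
from h import *
arm.grip(0.06,25)
arm.move_l(KE+.15*Z,ori(YAW)); st()
arm.move_l(KE+.101*Z,feed=.08); st("down")
arm.grip(0.0,25); st("grip")
for k in (0.01,0.02,0.03): arm.move_l(KE+k*BY+.101*Z,feed=.06); f=st(k)
k=.033
while k<.043:
    arm.move_l(KE+k*BY+.101*Z,feed=.03); arm.sleep(.1); f=st(round(k,4))
    if abs(f@BY)>9: break
    k+=.0015
E
```

```text
t2.77 by 0.0695 bx 0.0006 z 0.1510 F by -0.0 bx 0.4 z -0.1 w 0.0598 gf 0.0
down t3.53 by 0.0700 bx 0.0001 z 0.1011 F by -0.3 bx -0.1 z 0.1 w 0.0602 gf 0.0
grip t3.94 by 0.0698 bx 0.0003 z 0.1018 F by 0.1 bx -2.3 z 4.6 w 0.0236 gf 29.0
0.01 t4.26 by 0.0808 bx 0.0003 z 0.1017 F by 1.8 bx -2.2 z 7.7 w 0.0235 gf 29.3
0.02 t4.58 by 0.0912 bx 0.0004 z 0.1017 F by 2.1 bx -2.3 z 7.0 w 0.0237 gf 29.4
0.03 t4.89 by 0.1013 bx 0.0003 z 0.1017 F by 1.8 bx -2.8 z 7.8 w 0.0234 gf 29.4
0.033 t5.24 by 0.1038 bx 0.0004 z 0.1017 F by 0.6 bx -2.8 z 8.2 w 0.0234 gf 29.3
0.0345 t5.59 by 0.1049 bx 0.0003 z 0.1017 F by -1.0 bx -2.7 z 5.5 w 0.0236 gf 29.3
0.036 t5.94 by 0.1057 bx 0.0003 z 0.1017 F by -4.2 bx -2.7 z 4.9 w 0.0235 gf 29.1
0.0375 t6.29 by 0.1061 bx 0.0003 z 0.1017 F by -10.7 bx -2.0 z 3.5 w 0.0235 gf 28.9
```

Run:
```python
from h import *
arm.grip(0.06,25)
arm.move_l(KE+.036*BY+.16*Z,feed=.12)
arm.move_l(KN+.24*Z); st()
s=telemetry.sense(); p=cams.capture("wrist"); cv2.imwrite("pics/w2.png",p["img"]); T=Twrist(p,s)
for c,z in (('r',.119),('y',.12)):
    for b in blob(p["img"],c): q=proj(p,b[1],z,T)-KN; print(c,b,q@BY,q@BX)
```

```text
t8.41 by 0.0006 bx -0.0003 z 0.2391 F by -0.2 bx -0.0 z -0.4 w 0.0600 gf 0.0
r (np.int32(1100), [280.6, 195.8], [264, 176, 35, 40]) 0.002268695976497571 0.0003478354723806244
y (np.int32(3591), [280.0, 79.7], [260, 25, 42, 129]) 0.08137395437647747 9.81818831474157e-06
y (np.int32(23), [347.6, 182.6], [346, 180, 4, 6]) 0.0122557748458955 0.04776089728418793
```

View pics/w2.png

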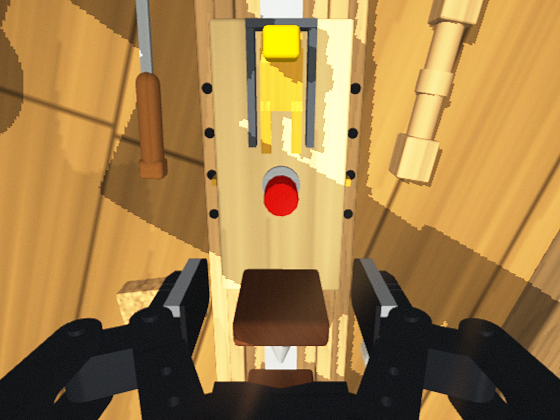

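The keeper grip is at its end stop by the crossbar (281,42), the fork is clear of the collar, and the knob is centred at (281,199). Next I grasp and lift.

Run:
```python
from h import *
arm.move_l(KN+.15*Z,feed=.15)
arm.move_l(KN+.1*Z,feed=.08); st("down")
arm.grip(0.0,60); st("grip")
for dz in (.005,.010,.0155):
    arm.move_l(KN+(.1+dz)*Z,feed=.04); arm.sleep(.15); st(dz)
p=cams.capture("wrist"); cv2.imwrite("pics/w3.png",p["img"])
```

```text
down t9.98 by -0.0001 bx 0.0002 z 0.1001 F by -0.0 bx 0.6 z 0.7 w 0.0603 gf 0.0
grip t10.40 by -0.0003 bx 0.0002 z 0.1010 F by -0.0 bx -2.2 z 6.2 w 0.0246 gf 58.7
0.005 t10.82 by -0.0002 bx 0.0001 z 0.1048 F by -2.3 bx 2.9 z -4.2 w 0.0240 gf 59.4
0.01 t11.25 by -0.0000 bx 0.0001 z 0.1098 F by -2.8 bx 3.7 z -6.4 w 0.0242 gf 59.7
0.0155 t11.69 by 0.0003 bx 0.0000 z 0.1152 F by -1.2 bx 3.9 z -6.3 w 0.0244 gf 59.8
```

View pics/w3.png

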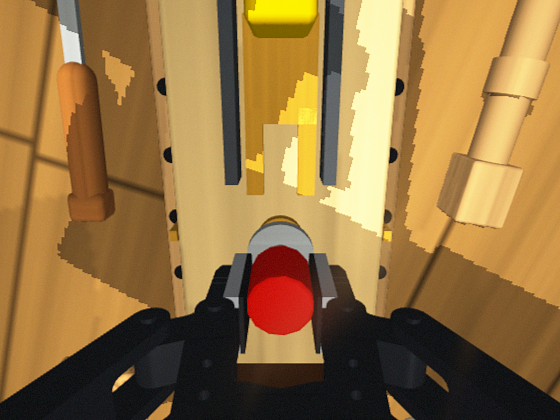

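The knob is gripped and lifted, with the pad at (281,290) and a brass ring now visible beneath the collar at (281,218). Next I slide and lower.

Run:
```python
from h import *
arm.move_l(KN+.117*Z,feed=.03); st("up")
for k in (.01,.02,.03,.04):
    arm.move_l(KN+k*BY+.117*Z,feed=.05); st(k)
arm.sleep(.2); st("settled")
for z in (.113,.109,.105,.102,.1005):
    arm.move_l(KN+.04*BY+z*Z,feed=.03); arm.sleep(.15); f=st(z)
    if f[2]>15: break
p=cams.capture("wrist"); cv2.imwrite("pics/w4.png",p["img"])
```

```text
up t11.99 by 0.0003 bx 0.0000 z 0.1169 F by -0.3 bx 4.3 z -7.4 w 0.0246 gf 59.7
0.01 t12.34 by 0.0104 bx 0.0001 z 0.1169 F by 2.6 bx 4.7 z -5.7 w 0.0242 gf 59.8
0.02 t12.69 by 0.0202 bx 0.0001 z 0.1169 F by 2.1 bx 4.4 z -6.0 w 0.0241 gf 59.8
0.03 t13.04 by 0.0301 bx 0.0000 z 0.1170 F by 1.2 bx 5.3 z -6.3 w 0.0240 gf 59.8
0.04 t13.39 by 0.0400 bx 0.0001 z 0.1170 F by 1.6 bx 5.6 z -6.5 w 0.0242 gf 59.8
settled t13.59 by 0.0400 bx 0.0001 z 0.1170 F by 1.1 bx 5.1 z -5.4 w 0.0242 gf 59.8
0.113 t14.03 by 0.0400 bx 0.0001 z 0.1126 F by 0.5 bx 5.6 z -7.0 w 0.0237 gf 59.8
0.109 t14.46 by 0.0400 bx 0.0000 z 0.1083 F by 0.9 bx 6.3 z -7.0 w 0.0241 gf 59.7
0.105 t14.89 by 0.0398 bx 0.0001 z 0.1043 F by 0.0 bx 5.9 z -7.8 w 0.0246 gf 60.0
0.102 t15.29 by 0.0397 bx 0.0001 z 0.1014 F by -1.7 bx 6.2 z -6.9 w 0.0243 gf 60.0
0.1005 t15.69 by 0.0396 bx 0.0002 z 0.1010 F by -0.8 bx 1.6 z 3.7 w 0.0243 gf 60.8
```

View pics/w4.png

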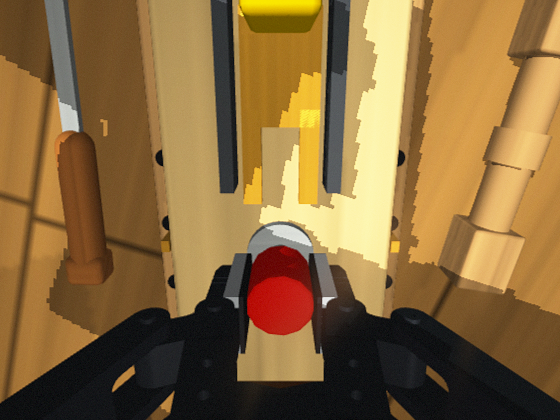

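The pin bottomed at the same grip height as at the start (0.101). The pointers at (165,245) sit in the same place between the dots as before, so the tailstock is one hole on. I'll press lightly and hand in.

Run:
```python
from h import *
arm.move_l(KN+.04*BY+.099*Z,feed=.02); arm.sleep(.4); st("press")
print(ticket.sign_off())
```

```text
press t16.39 by 0.0394 bx 0.0003 z 0.1009 F by 1.8 bx -5.0 z 15.5 w 0.0239 gf 62.3
the job is handed in; nothing more can be done
None
```

I handed the job in at about 16 s: the keeper is at its end stop, the tailstock is one hole (+40 mm) farther out, and the pin is home with the gripper still holding the red knob; sign-off returned no verdict.

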